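# Index the specimen turntable on by one hole

## Robot

A 6-joint arm with a two-finger parallel gripper is mounted at the origin on the work surface. World frame = base frame: x ahead of the robot, y to its left, z up, the work surface at z = 0. Lengths are in m, angles in rad, forces in N, time in s.
With the tool pointing down it reaches from about 0.425 to 0.95 m from the base axis. Payload 3.5 kg.
Tool frame: the origin (TCP) lies between the finger pads; the fingertips stand 19 mm ahead of it and the grasp point (between the pads) is the TCP (ctrl.nose_length is the distance from the TCP to the fingertips, in m); z points along the fingers, y is the line along which they close (so a half turn about z gives the same grasp; the last joint's range is limited). The gripper opens to 85 mm and grips with 20 to 120 N. Pads are 22 mm wide; open, the fingers measure 114 mm over their backs; the gripper's body (76 mm by 85 mm) begins 54 mm behind the grasp point. The pads swing forward as they close: fully open they stand 13 mm farther back than shut.
Start: joints at [1.061, 0.286, 1.577, -0, 1.279, -0.15], TCP at [0.238, 0.632, 0.224] pointing down, gripper open.
Joint ranges: [-2.77, 2.77], [-0.9, 2.22], [0.21, 2.48], [-1.53, 4.67], [0.24, 2.81], [-2.84, 2.84]. Speed limits (rad/s): [2.79, 2.79, 3.14, 3.14, 3.14, 3.14].

## Interface

Orientations are given as a unit quaternion [x, y, z, w].
In Python, from plant import ctrl gives the robot as it stands.
- The arm moves only by the tool apply_moves, never from a script. Its argument "series" is a list of rows, each a list of 6 numbers: the shift along the world's x, y, z scaled (see below), then the turn, a rotation vector about the world's x, y, z scaled (see below). A call has 1 to 20 rows; each row is the pose to reach, as a shift and turn from the pose commanded when the call began; what a row does not reach only later rows make up. The controller multiplies each number of a shift by 0.8 m and each number of a turn by 45 degrees. A row lasts 1/8 s, in which the tool goes at most 62.5 mm and 10.7 degrees, less where a joint would pass 70% of its speed; a pose out of reach is approached as far as the arm can. A call with a number of a shift or a turn outside -1 to 1 is refused whole. A call with a gripper value outside its range is refused whole. "jaw" is the opening, from 0 (shut) to 1 (fully open), set as the call begins (left out, the last holds). The fingers move at their own pace and stop on an object; "squeeze" is the grip in N (left out, the last holds). Time passes only in rows, so rows that repeat a pose let the fingers close. It gives the time, the measured TCP pose, the force, the opening and the grip force at its end, in the units of the state.
- ctrl.get_state(): the state, without advancing time (a new reading comes with each control period).
- ctrl.read_camera(name): name is "side" or "top" or "wrist"; returns the picture (400x640x3 uint8, red, green, blue); there is no depth.
- ctrl.get_calibration(name): a dict with "fx", "fy", "cx", "cy" (pixels), "xyz" and "orientation" of the camera in the world; the wrist camera has in their place "hand_eye" (4x4, takes a point from camera to tool coordinates, whose origin is the TCP and whose axes are the flange's). Camera axes: x right, y up, looking along -z (the intrinsics and any distortion apply to the point x, -y, -z); pixel columns grow to the right and rows downward; lengths in m; the calibration is good to about 2 mm. The wrist camera is an equidistant fisheye: a pixel r from the principal point sees the ray r / f radians off the axis. A picture is of the moment at which its call begins: read the wrist's pose just before it. get_calibration takes no time and is no camera call.
- ctrl.sign_off(): hands the job in; it is judged then, once.
Trained networks look in the newest picture that a camera, given by its name, has taken for a name from the list of things; names that differ only in an ending like _2 or _b are one class to them, and where a whole thing is asked for, a point or a joint stands for the part that bears it (a point fixed in the world has none). Each returns a list of dicts, best first, with "p" (0 to 1); they miss things now and then, are a little off and sometimes report something else, mostly with a low value. They report only what shows in the picture. A call takes as long as a camera call.
- ctrl.boxes_of(thing, camera): "xy" ([column, row] as shares, 0 to 1, of the picture: columns of its width, rows of its height, amid what is visible of it).
- ctrl.silhouettes(thing, camera): "pixels" (400x640 bool, what is visible of it) and "xy" ([column, row] as shares, 0 to 1, of the picture: columns of its width, rows of its height, amid what is visible of it).
The state is a dict: "time": time; "qpos": joint angles; "dq": joint speeds; "joint_efforts": joint torques, N m; "eef_pos": TCP position; "tcp_rot": TCP orientation; "contact_force": force on the tool from outside, world axes, zero at the start; "wrist_torque": the same for the moment, N m; "opening": opening from 0.0 (shut) to 1.0 (fully open); "finger_force": force on a finger pad.
Only numpy, scipy, OpenCV 4.12 (cv2) and the standard library are available. Lean on these libraries where they do the work, as an engineer would, in place of code of your own. Each camera call takes 0.05 s, during which the arm holds its last target. There are 200 camera calls.

## Task

Move the specimen turntable on by exactly one index hole, anticlockwise as seen from above. With the fingertips press the black plunger button all the way down, so that its pin leaves the hole, push the turntable round by the upright metal plate beside the button, let the button spring fully up as the pin enters the next hole, and move clear. Lift nothing, do not touch the grey specimen pucks riding in their nests, and leave the other things on the bench where they are.

Things in the scene. Friction and masses are not known exactly. Their poses are not given: they have to be found in the camera images.
- indexer: Fixed base of the index unit: a pedestal under an aluminium index plate, 204 mm in diameter, top 40 mm above the bench, with six dark holes 10 mm wide every 60 degrees on a 92 mm radius. Origin: on the vertical turning axis, at the bench. Its x axis points to a fixed post (154 mm out, 20 mm thick, 150 mm high) that carries an inspection lens. Yaw within 70 degrees.
- turntable (a joint): Angle (rad) of the steel turntable (164 mm in diameter, top 54 mm above the bench): 0 at the start with the pin in its first hole, growing anticlockwise seen from above; the next hole is at +1.047, play 0.01 (0.02 if pushed hard). Locked while the pin is in a hole; else about 1 N at the button turns it. Button and push plate stand on the turntable's bracket and go round with it.
- plunger (a joint): How far the button is pressed (m): 0 up, 0.011 hard stop. Spring: 3.5 N at 0, 8 N at the stop, upward. Its pin sits in a hole of the index plate from below; pressing lowers it, and it is out from 0.009. Let go between holes the button stays about 0.008 down, the round-ended pin sliding under the plate, and springs up by itself on meeting a hole (within 2 degrees).
- lens (a point): Lower end of the fixed lens tube of the index unit (black, 30 mm in diameter), 68 mm from the axis and 100 mm above the bench, on an arm whose top is 150 mm above the bench; keep clear of it.
- turntable_axis (a point): The turning axis at the height of the turntable's top (54 mm above the bench).
- button_top (a point): Centre of the top of the black round plunger button: 30 mm in diameter, 86 mm above the bench when up, 112 mm from the turning axis; it moves with the button and the turntable. The bracket under it is 40 mm wide, its top 62 mm above the bench.
- push_plate (a point): Middle of the top edge of the push plate's face that looks to the button, 17 mm from the button's centre on its anticlockwise side. The aluminium plate stands upright along the radius: 40 mm long (92 to 132 mm from the axis), 6 mm thick, top 108 mm above the bench, 22 mm above the raised button. Push on this face to turn the table.
- puck0: A loose grey resin specimen puck 28 mm in diameter, 18 mm high, standing in a nest on the turntable; origin at the centre of its underside. Not to be touched.
- puck1: A loose grey resin specimen puck 28 mm in diameter, 18 mm high, standing in a nest on the turntable; origin at the centre of its underside. Not to be touched.
- puck2: A loose grey resin specimen puck 28 mm in diameter, 18 mm high, standing in a nest on the turntable; origin at the centre of its underside. Not to be touched.
- puck3: A loose grey resin specimen puck 28 mm in diameter, 18 mm high, standing in a nest on the turntable; origin at the centre of its underside. Not to be touched.
- nest0 (a point): Floor centre of the nest of puck0 (a black ring of 38 mm outer and 32 mm inner diameter, 7 mm high, 55 mm from the axis), turning with the turntable.
- nest1 (a point): Floor centre of the nest of puck1 (a black ring of 38 mm outer and 32 mm inner diameter, 7 mm high, 55 mm from the axis), turning with the turntable.
- nest3 (a point): Floor centre of the nest of puck2 (a black ring of 38 mm outer and 32 mm inner diameter, 7 mm high, 55 mm from the axis), turning with the turntable.
- nest4 (a point): Floor centre of the nest of puck3 (a black ring of 38 mm outer and 32 mm inner diameter, 7 mm high, 55 mm from the axis), turning with the turntable.
- objective: A steel microscope objective, 32 mm in diameter, 52 mm high, standing near the index unit; origin at the centre of its underside. A bystander, not to be disturbed.
- slide_box: A white slide box 85 x 32 x 32 mm lying near the index unit; origin at the centre of its underside. A bystander, not to be disturbed.
- jar: An amber jar 56 mm in diameter, 75 mm high; origin at the centre of its underside. A bystander, not to be disturbed.
- dish: A glass dish 90 mm in diameter, 16 mm high; origin at the centre of its underside. A bystander, not to be disturbed.
- cleaner: A white bottle 48 mm in diameter, 115 mm high; origin at the centre of its underside. A bystander, not to be disturbed.
- driver: A screwdriver 160 mm long lying on the bench. A bystander, not to be disturbed.

How it is judged:
By the outcome, as a careful person would: the job done as asked, in the order asked, and still so for the second after the job is handed in, with the robot touching nothing.
It also fails if it takes over 40 s, if anything falls off the work surface, if the arm or the gripper's body presses on something with over 40 N, if the wrist force passes 120 N, or if a joint passes its speed limit or range.

## Working session

There is one attempt and no reset: what is moved stays moved. The work goes in short steps, Python scripts to look and compute and a tool call to move; the robot and the scene stay as the last step left them, time stands still between calls to the robot, and variables do not carry over. Pictures are saved under pics/ and viewed, at most 10 in all, crops included, and the job is handed in when it is done.

Besides the shell and the picture viewer there is one more tool, called after "Call:" by a JSON object that holds its "name" and its "arguments", one argument or row to a line. apply_moves: Moves the arm, as the interface text tells. Shifts and turns lie within -1 to 1; 1 stands for 0.8 m of shift or 45 degrees of turn. Its arguments: {"type":"object","properties":{"series":{"type":"array"},"jaw":{"type":"number"},"squeeze":{"type":"number"}},"required":["series"]}

```bash
ls; mkdir -p pics
cat > h.py <<'E'
import numpy as np, cv2
from scipy.spatial.transform import Rotation as R
from plant import ctrl
def ray(cam,u,v,st=None):
    c=ctrl.get_calibration(cam)
    x=(u-c['cx'])/c['fx']; y=(v-c['cy'])/c['fy']
    if cam=='wrist':
        r=np.hypot(x,y); s=np.sin(r)/r if r>1e-9 else 1
        d=np.array([x*s,-y*s,-np.cos(r)])
        H=np.array(c['hand_eye']); Rt=R.from_quat(st['tcp_rot']).as_matrix()
        return Rt@H[:3,3]+st['eef_pos'], Rt@H[:3,:3]@d
    d=np.array([x,-y,-1.]); d/=np.linalg.norm(d)
    return np.array(c['xyz']), R.from_quat(c['orientation']).as_matrix()@d
def atz(cam,u,v,z,st=None):
    o,d=ray(cam,u,v,st); return o+d*(z-o[2])/d[2]
def tri(rs):
    A=sum(np.eye(3)-np.outer(d,d) for o,d in rs); b=sum((np.eye(3)-np.outer(d,d))@o for o,d in rs)
    return np.linalg.solve(A,b)
def snap(cam,name):
    st=ctrl.get_state(); im=ctrl.read_camera(cam); cv2.imwrite(f'pics/{name}.png',im[:,:,::-1]); return st,im
E
python3 - <<'E'
from h import *
c={k:ctrl.get_calibration(k) for k in('side','top','wrist')}
for k in c: print(k,c[k])
S={}
for cam in('side','top','wrist'):
    S[cam],_=snap(cam,cam+'0')
    for t in('button_top','push_plate','turntable_axis','lens','objective','slide_box','jar','cleaner','dish'):
        b=ctrl.boxes_of(t,cam)[:2]
        print(cam,t,[(round(x['xy'][0]*640,1),round(x['xy'][1]*400,1),round(x['p'],2)) for x in b])
print(ctrl.get_state())
ims=[cv2.imread(f'pics/{k}0.png') for k in('top','side')]
cv2.imwrite('pics/a.png',cv2.resize(np.vstack(ims),(480,600)))
E
```

```text
pics
side {'fx': 511.4853190784782, 'fy': 511.4853190784782, 'cx': 319.88208415244543, 'cy': 198.9254350221292, 'xyz': array([ 0.40927158, -1.04942473,  1.14142054]), 'orientation': array([ 0.3797477 , -0.0330004 , -0.05815752,  0.92267023])}
top {'fx': 387.93748293764537, 'fy': 387.93748293764537, 'cx': 323.46017223088535, 'cy': 204.4060777885539, 'xyz': array([ 0.45628984, -0.01925714,  1.50989107]), 'orientation': array([-0.03383647,  0.02803857,  0.71605406, -0.69666026])}
wrist {'fx': 309.70691628693146, 'fy': 309.70691628693146, 'cx': 318.51335494193427, 'cy': 196.5823485666857, 'hand_eye': array([[-2.40125019e-04,  9.46054128e-01,  3.24008534e-01,
         8.28943449e-02],
       [ 9.99999769e-01,  4.32951091e-04, -5.23042405e-04,
         8.05854224e-04],
       [-6.35106274e-04,  3.24008334e-01, -9.46054013e-01,
        -1.50761904e-01],
       [ 0.00000000e+00,  0.00000000e+00,  0.00000000e+00,
         1.00000000e+00]])}
side button_top [(305.3, 151.8, 0.42), (365.3, 337.0, 0.32)]
side push_plate [(321.7, 185.6, 0.59)]
side turntable_axis [(320.2, 182.3, 0.8)]
side lens [(
[... 1005 characters left out ...]
os': array([ 1.06097706e+00,  2.86299333e-01,  1.57670946e+00,  6.61841223e-06,
        1.27860818e+00, -1.49999928e-01]), 'dq': array([3.81020918e-04, 6.67726216e-04, 1.17925876e-03, 2.12499404e-03,
       4.61103104e-04, 1.11628274e-05]), 'joint_efforts': array([-1.18217836e-04, -4.05947435e+01, -2.92927945e+01, -1.38552737e-04,
        5.40426809e-04, -1.88440090e-06]), 'eef_pos': array([0.23763183, 0.63176668, 0.22412018]), 'tcp_rot': array([ 1.78941639e-01,  9.83859690e-01, -1.04753447e-05, -6.93658174e-06]), 'contact_force': array([-0.10158265, -0.2264778 ,  0.39357147]), 'wrist_torque': array([-0.00870424,  0.01615212,  0.00336597]), 'finger_force': 0.0, 'opening': 0.9996660943916541}
```

View pics/top0.png

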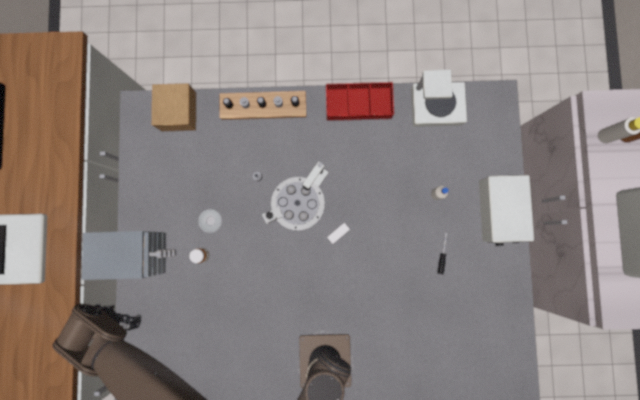

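View pics/side0.png

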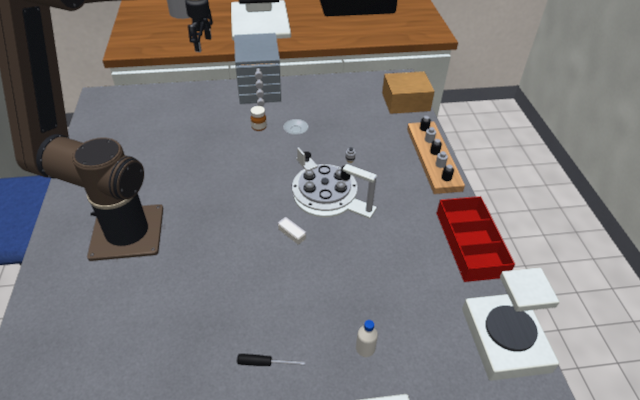

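The top view shows the index unit at about (297,203), with the post up and to the right at (318,172) and the button at about (268,215). The side view shows the unit at (325,187) and the button and plate at (305,157). I'll get rough positions first, plus enlarged crops.

Run:
```python
from h import *
p=lambda a:print(np.round(a,4))
print('axis');p(tri([ray('top',297.5,203),ray('side',325,186)]));p(atz('top',297.5,203,.054));p(atz('side',325,183,.054))
print('btn');p(atz('top',269,215.5,.086));p(tri([ray('top',269,215.5),ray('side',307,156)]))
print('post top');p(atz('top',318,168,.15))
for n,u,v,z in(('obj',256,175,.05),('box',339,233,.03),('jar',197,255,.075),('dish',210,221,.016)): print(n);p(atz('top',u,v,z))
a=cv2.imread('pics/top0.png')[150:260,230:370]; b=cv2.imread('pics/side0.png')[130:250,265:405]
a=cv2.resize(a,(700,550),interpolation=2)[:,:]; b=cv2.resize(b,(700,600),interpolation=2)
cv2.imwrite('pics/b.png',cv2.resize(np.hstack([a,b[:550]]),(800,314)))
```

```text
axis
[0.595  0.0898 0.0372]
[0.5923 0.0887 0.054 ]
[0.5952 0.0859 0.054 ]
btn
[0.546  0.1922 0.086 ]
[0.5491 0.1935 0.0765]
post top
[0.706  0.0061 0.15  ]
obj
[0.7041 0.2448 0.05  ]
box
[ 0.4755 -0.065   0.03  ]
jar
[0.4084 0.4614 0.075 ]
dish
[0.5355 0.431  0.016 ]
```

View pics/b.png

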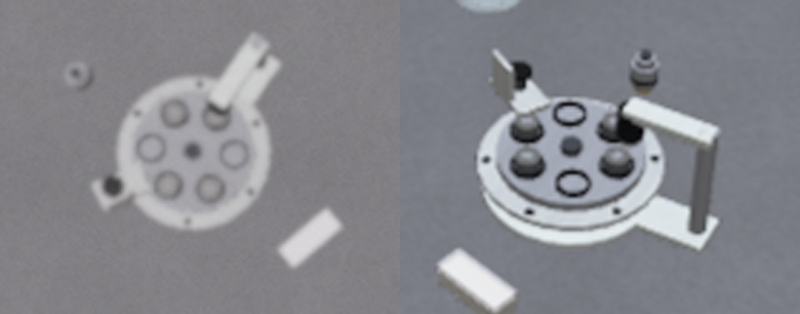

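The crops show the button clockwise of the plate, with the bracket at about 114° from the axis at (0.594, 0.088). I'll move over the button with the jaw shut and turn the tool so its x axis is tangential.

Call:
{"name": "apply_moves", "arguments": {
  "series": [
    [0.385,-0.55,0.02,0,0,-1],
    [0.385,-0.55,0.02,0,0,-1],
    [0.385,-0.55,0.02,0,0,-1],
    [0.385,-0.55,0.02,0,0,-1],
    [0.385,-0.55,0.02,0,0,-1],
    [0.385,-0.55,0.02,0,0,-1],
    [0.385,-0.55,0.02,0,0,-1],
    [0.385,-0.55,0.02,0,0,-1],
    [0.385,-0.55,0.02,0,0,-1],
    [0.385,-0.55,0.02,0,0,-1],
    [0.385,-0.55,0.02,0,0,-1]
  ],
  "jaw": 0
}}

```text
time: 2.88
eef_pos: [0.5453, 0.1921, 0.24]
tcp_rot: [0.542, 0.84, 0.0, -0.0]
contact_force: [-0.1, 0.4, 0.2]
opening: -0.002
finger_force: 0.0
```

Call:
{"name": "apply_moves", "arguments": {
  "series": [
    [0,0,0,0,0,-1],
    [0,0,0,0,0,-1],
    [0,0,0,0,0,-1],
    [0,0,0,0,0,-1],
    [0,0,0,0,0,-1]
  ]
}}

```text
time: 3.5
eef_pos: [0.5448, 0.1932, 0.2401]
tcp_rot: [0.822, 0.57, -0.0, -0.0]
contact_force: [-0.1, -0.1, 0.1]
opening: -0.001
finger_force: 0.0
```

Call:
{"name": "apply_moves", "arguments": {
  "series": [
    [0,0,0,0,0,-1],
    [0,0,0,0,0,-1],
    [0,0,0,0,0,-1],
    [0,0,0,0,0,-1],
    [0,0,0,0,0,-1],
    [0,0,0,0,0,-1],
    [0,0,0,0,0,-1]
  ]
}}

```text
time: 4.38
eef_pos: [0.5455, 0.1919, 0.2401]
tcp_rot: [0.977, 0.212, -0.0, -0.0]
contact_force: [0.4, -0.3, 1.3]
opening: -0.001
finger_force: 0.0
```

Run:
```python
from h import *
st,_=snap('wrist','w1'); np.savez('st1.npz',**{k:st[k] for k in('eef_pos','tcp_rot')})
print(st['time'],st['eef_pos'],st['tcp_rot'],st['qpos'])
for t,z in(('button_top',.086),('push_plate',.108),('turntable_axis',.054),('nest0',.055),('puck0',.07)):
    for b in ctrl.boxes_of(t,'wrist')[:4]:
        u,v=b['xy'][0]*640,b['xy'][1]*400; print(t,round(u,1),round(v,1),round(b['p'],2),np.round(atz('wrist',u,v,z,st),4))
    if t=='turntable_axis':
        for n in ('turntable_axis',): print(ctrl.boxes_of(n,'top')[:1])
```

```text
4.375 [0.54551773 0.19194311 0.2401225 ] [ 9.77210006e-01  2.12274829e-01 -4.52462324e-06 -1.89281754e-06] [1.62950595e-01 6.21995379e-02 1.80297327e+00 3.46906630e-06
 1.27642908e+00 1.30594140e+00]
button_top 321.3 170.7 0.95 [0.554 0.193 0.086]
button_top 425.3 124.0 0.68 [0.6437 0.1175 0.086 ]
push_plate 398.7 167.5 0.62 [0.593  0.1294 0.108 ]
turntable_axis 396.9 164.7 0.87 [0.5895 0.1142 0.054 ]
turntable_axis 414.8 218.7 0.66 [0.5404 0.0608 0.054 ]
[{'xy': [0.4664, 0.504], 'p': 0.97}]
nest0 401.8 167.9 0.69 [0.5888 0.1075 0.055 ]
puck0 425.1 124.0 0.83 [0.6447 0.1119 0.07  ]
puck0 464.9 148.0 0.68 [0.6439 0.0554 0.07  ]
puck0 415.2 219.8 0.59 [0.5433 0.0675 0.07  ]
```

View pics/w1.png

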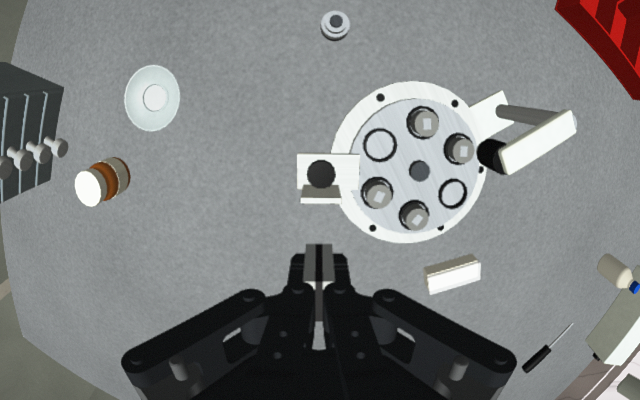

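The wrist view shows the button at (321,173), the plate at (321,190), the hub at (419,170), and holes at (380,97), (455,103), (481,170), (440,228) and (373,228). Next I'll fit the axis from the holes and refine the button.

```bash
cat > fit.py <<'E'
from h import *
from scipy.optimize import least_squares
def blob(g,u,v,r=7,th=110):
    u,v=int(u),int(v); w=g[v-r:v+r+1,u-r:u+r+1].astype(float); m=np.clip(th-w,0,None)
    yy,xx=np.mgrid[-r:r+1,-r:r+1]; return u+(m*xx).sum()/m.sum(), v+(m*yy).sum()/m.sum()
def holes(g,pts,st,z=.040):
    P=np.array([atz('wrist',*blob(g,*p),z,st) for p in pts])[:,:2]
    def f(x):
        a=np.arctan2(P[:,1]-x[1],P[:,0]-x[0]); k=np.round((a-x[2])/(np.pi/3)); t=x[2]+k*np.pi/3
        return (P-(x[:2]+.092*np.c_[np.cos(t),np.sin(t)])).ravel()
    return min((least_squares(f,[*P.mean(0),a0]) for a0 in np.arange(0,1.05,.2)),key=lambda s:s.cost)
E
python3 - <<'E'
from fit import *
st=dict(np.load('st1.npz')); im=cv2.imread('pics/w1.png'); g=im.max(2)
s=holes(g,[(380,97),(455,103),(373,228),(440,228)],st); print(s.x,np.rad2deg(s.x[2])%60,np.round(s.fun*1000,1))
print('hub',atz('wrist',*blob(g,419,170,14),.056,st))
u,v=blob(g,321,173,17,90); B=atz('wrist',u,v,.086,st); d=B[:2]-s.x[:2]; print('btn',u,v,B,np.hypot(*d),np.rad2deg(np.arctan2(d[1],d[0])))
for p in((301,186),(340,186)): 
    P=atz('wrist',*p,.108,st); d=P[:2]-s.x[:2]; print(P,np.hypot(*d),np.rad2deg(np.arctan2(d[1],d[0])))
cv2.imwrite('pics/c.png',cv2.resize(im[140:215,280:380],(800,600),interpolation=2))
E
```

```text
[ 0.59538232  0.08884592 -0.10760347] 53.83477538360958 [ 0.2  0.4  0.3  0.1 -0.   0.3 -0.6 -0.9]
hub [0.59565719 0.09021215 0.056     ]
btn 321.1668042598861 174.1147527449847 [0.55064062 0.19159615 0.086     ] 0.1120688638270256 113.5303055664766
[0.53715915 0.20680316 0.108     ] 0.13154409321878366 116.27074343110506
[0.55261276 0.17289874 0.108     ] 0.09430859859913188 116.96888536191499
```

View pics/c.png

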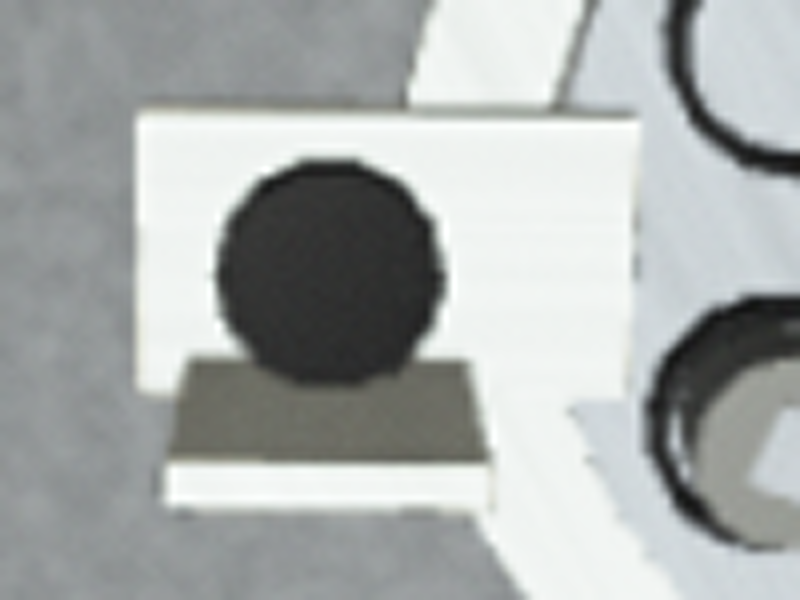

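Axis at (0.5954, 0.0888), button at (0.5506, 0.1916): radius 112 mm as given, angle 113.7° matching the hole pattern. I'll come down above the button and check the alignment.

Call:
{"name": "apply_moves", "arguments": {
  "series": [
    [0.006,0,-0.08,0,0,-0.015],
    [0.006,0,-0.11,0,0,-0.015],
    [0.006,0,-0.11,0,0,-0.015],
    [0.006,0,-0.11,0,0,-0.015]
  ]
}}

```text
time: 5.22
eef_pos: [0.5515, 0.192, 0.1538]
tcp_rot: [0.979, 0.205, 0.001, 0.0]
contact_force: [0.2, -0.4, 1.1]
opening: -0.003
finger_force: 0.0
```

Run:
```python
from fit import *
print(ctrl.nose_length)
st,im=snap('wrist','w2'); np.savez('st2.npz',**{k:st[k] for k in('eef_pos','tcp_rot')}); print(st['time'],st['eef_pos'],st['contact_force'])
for b in ctrl.boxes_of('button_top','wrist')[:2]:
    u,v=b['xy'][0]*640,b['xy'][1]*400; print(u,v,b['p'],atz('wrist',u,v,.086,st))
cv2.imwrite('pics/d.png',cv2.resize(im[100:400,180:540,::-1],(720,600),interpolation=2))
```

```text
0.019
5.225 [0.55149163 0.19195212 0.15383214] [ 0.15035244 -0.36138574  1.09209131]
318.272 208.2 0.76 [0.55192793 0.19260558 0.086     ]
```

View pics/d.png

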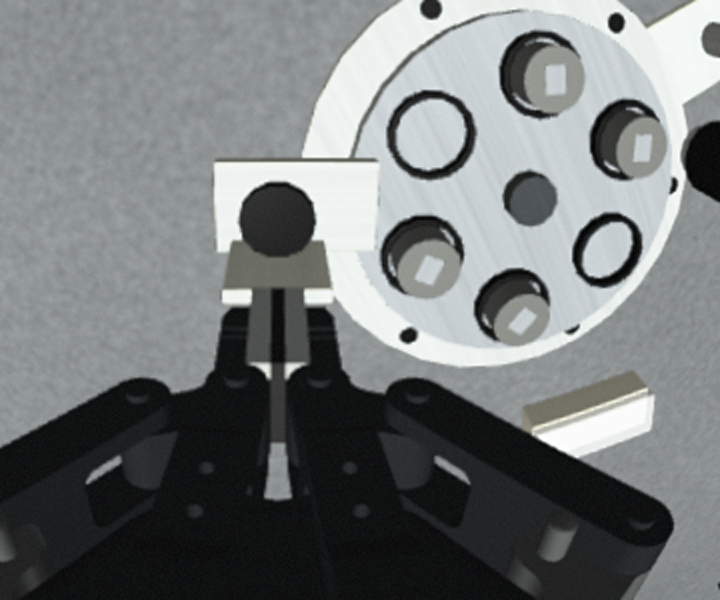

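The button shows at (277,220) in the crop, centred ahead of the fingers, with the plate beyond. This agrees with the first measurement, so I press now.

Call:
{"name": "apply_moves", "arguments": {
  "series": [
    [0,0,-0.03,0,0,0],
    [0,0,-0.05,0,0,0],
    [0,0,-0.058,0,0,0],
    [0,0,-0.064,0,0,0],
    [0,0,-0.07,0,0,0],
    [0,0,-0.074,0,0,0],
    [0,0,-0.074,0,0,0],
    [0,0,-0.074,0,0,0]
  ]
}}

```text
time: 6.32
eef_pos: [0.5506, 0.1918, 0.0932]
tcp_rot: [0.979, 0.205, 0.0, 0.0]
contact_force: [-0.0, -0.3, 0.2]
opening: -0.003
finger_force: 0.0
```

There is no force although the tips should be at the stop, so I need to look.

Run:
```python
from fit import *
st,im=snap('wrist','w3'); print(st['time'],st['eef_pos'],st['contact_force'],st['wrist_torque'],st['joint_efforts'])
_,s=snap('side','s3')
a=cv2.resize(im[180:400,200:440,::-1],(480,440),interpolation=2); b=cv2.resize(s[110:220,265:345,::-1],(320,440),interpolation=2)
cv2.imwrite('pics/e.png',np.hstack([a,b]))
```

```text
6.325 [0.55063575 0.19179754 0.09319561] [-0.01194923 -0.34559879  0.21043312] [-0.01295081 -0.02397181 -0.02119402] [ 7.51477510e-04 -3.45437622e+01 -2.54949868e+01  5.92726951e-05
  2.20417118e-03 -5.03490263e-07]
```

View pics/e.png

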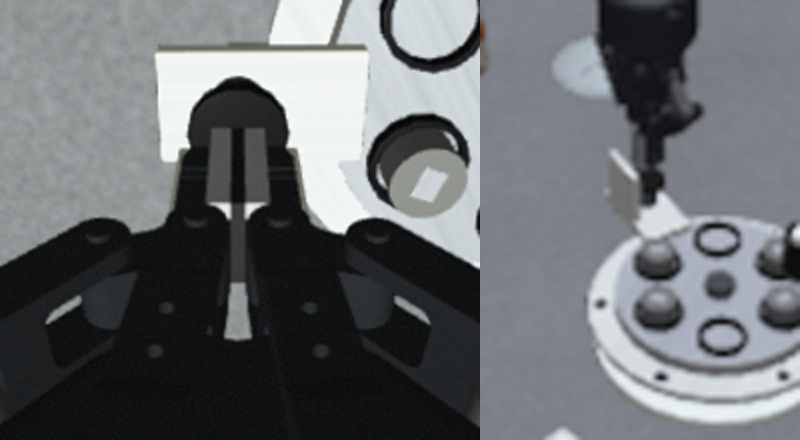

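The wrist view shows the tips over the button, at about (238,130) in the crop, with the plate face behind them and no contact yet. The tips are evidently higher than assumed, so I'll feel downwards in small steps.

Call:
{"name": "apply_moves", "arguments": {
  "series": [
    [0,0,-0.002,0,0,0],
    [0,0,-0.004,0,0,0],
    [0,0,-0.006,0,0,0],
    [0,0,-0.006,0,0,0]
  ]
}}

```text
time: 6.92
eef_pos: [0.5503, 0.1917, 0.0879]
tcp_rot: [0.979, 0.205, -0.0, -0.0]
contact_force: [0.3, 0.3, -0.8]
opening: 0.003
finger_force: 0.0
```

Run:
```python
from fit import *
s1=dict(np.load('st1.npz'));s2=dict(np.load('st2.npz'))
print('btn',tri([ray('wrist',321.2,174,s1),ray('wrist',318.5,210,s2)]), tri([ray('wrist',321.2,174,s1),ray('side',307,156.5)]))
print('hub',tri([ray('wrist',419,170,s1),ray('wrist',180+265,199,s2)]))
print('puck top',tri([ray('wrist',414.8,217,s1),ray('wrist',180+261,259,s2)]))
print('plate corners',tri([ray('wrist',341.5,197.5,s1),ray('wrist',180+166,245,s2)]),tri([ray('wrist',300.5,197.5,s1),ray('wrist',180+111,245,s2)]))
st,im=snap('wrist','w4'); _,sd=snap('side','s4')
H=np.array(ctrl.get_calibration('wrist')['hand_eye']);c=ctrl.get_calibration('wrist')
for z in(0,.01,.019,.03):
    q=np.linalg.inv(H)@[0,0,z,1]; p=np.array([q[0],-q[1],-q[2]]); th=np.arccos(p[2]/np.linalg.norm(p)); f=c['fx']*th/np.hypot(*p[:2]); print(z,c['cx']+f*p[0],c['cy']+f*p[1])
print(st['contact_force'])
a=cv2.resize(im[180:400,240:400,::-1],(436,600),interpolation=2); b=cv2.resize(sd[125:185,285:321,::-1],(360,600),interpolation=2)
cv2.imwrite('pics/f.png',np.hstack([a,b]))
```

```text
btn [0.55076141 0.19176993 0.0861909 ] [0.55006275 0.19033002 0.07759796]
hub [0.59623771 0.09159722 0.06478216]
puck top [0.55079825 0.07792461 0.08730984]
plate corners [0.54418533 0.16790659 0.11352464] [0.52715617 0.2028219  0.11053174]
0 319.04827525213307 252.65053429091154
0.01 319.0187055575316 244.33140722529876
0.019 318.99433545334927 237.50904440291617
0.03 318.9671013975996 229.920547404072
[ 0.29858841  0.30063282 -0.82247059]
```

View pics/f.png

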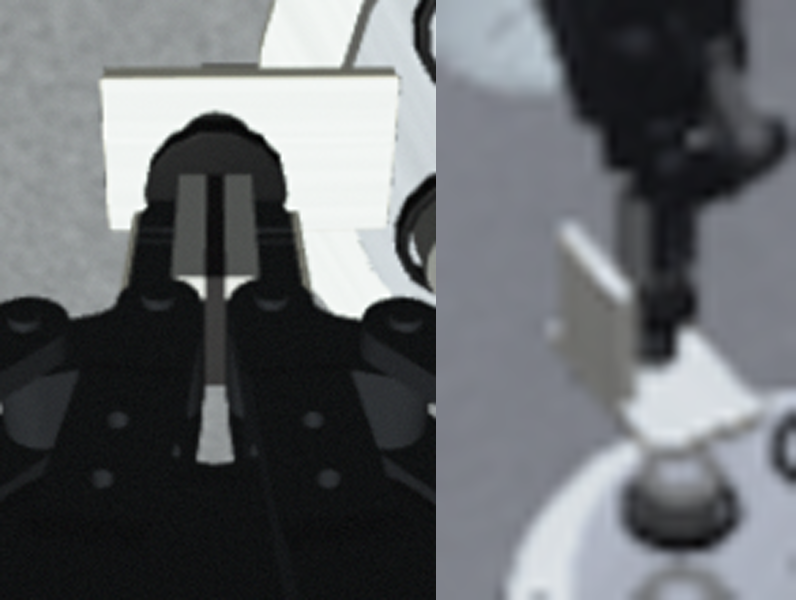

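Run:
```python
from fit import *
c=ctrl.get_calibration('wrist');H=np.array(c['hand_eye'])
st=ctrl.get_state(); Rt=R.from_quat(st['tcp_rot']).as_matrix()
def proj(P):
    t=Rt.T@(np.array(P)-st['eef_pos']); q=H[:3,:3].T@(t-H[:3,3]); p=q*[1,-1,-1]; th=np.arccos(p[2]/np.linalg.norm(p)); f=c['fx']*th/np.hypot(*p[:2]); return np.round([c['cx']+f*p[0],c['cy']+f*p[1]],1)
B=np.array([.5507,.1918]); x=Rt[:2,0]; y=Rt[:2,1]
for z in(.086,.08,.075,.07): print(z,'far',proj([*(B-.015*x),z]),'near',proj([*(B+.015*x),z]),'L/R',proj([*(B-.015*y),z]),proj([*(B+.015*y),z]))
for dz in(.0,.009,.019,.03):
  for dx in(-.011,0,.011): print(dz,dx,proj(st['eef_pos']+Rt@[dx,0.006,dz]))
for s in (-.020,.020):
  A=np.array([.5954,.0888]); r=(B-A)/.112; t=np.array([-r[1],r[0]])
  print('plate top edge',proj([*(B+r*s+t*.017),.108]),'bottom',proj([*(B+r*s+t*.017),.062]))
g=cv2.imread('pics/w4.png').max(2); print(g[214:262,319],'\n',g[214:262,305])
for n in('w3','w4'):
  g=cv2.imread(f'pics/{n}.png').max(2); print(g[200:260,300])
```

```text
0.086 far [319.2 272.8] near [319.2 226.1] L/R [292.5 250.3] [345.9 250.3]
0.08 far [319.2 267.4] near [319.2 221.7] L/R [293.3 245.3] [345.1 245.3]
0.075 far [319.2 263.1] near [319.2 218.2] L/R [293.9 241.4] [344.5 241.4]
0.07 far [319.1 259.1] near [319.2 214.9] L/R [294.5 237.7] [343.8 237.7]
0.0 -0.011 [329.6 269.3]
0.0 0 [329.9 252.6]
0.0 0.011 [330.2 234.9]
0.009 -0.011 [329.1 261.3]
0.009 0 [329.4 245.1]
0.009 0.011 [329.6 227.9]
0.019 -0.011 [328.6 253.2]
0.019 0 [328.8 237.5]
0.019 0.011 [329.1 221. ]
0.03 -0.011 [328.1 245. ]
0.03 0 [328.3 229.9]
0.03 0.011 [328.5 214.1]
plate top edge [357.2 298.1] bottom [349.6 255.5]
plate top edge [281.  297.9] bottom [288.4 255.3]
[243 244 244 244 244 245 201 111  37  26  16  10  10  18  28  43  44  41
  42  39  41  42  41  39  40  40  40  38  40  34  24  13  17  19  13  16
  14  15  16  14  17  14  15  17  15  15  16  17] 
 [244 244 244 243 243 243 244 244 243 243 245 247 249 214  97  19  10  16
  40  41  47  44  40  41  45  43  40  40  43  44  54  58  58  59  62  63
  61  65  67  68  69  70  71  71  79  83  82  81]
[161 156 132 110 106 158 220 245 246 246 246 245 244 244 244 244 244 244
 244 244 244 245 246 246 246 247 245 241 206  90  28  16  28  45  49  44
  43  43  44  44  41  41  37  41  40  41  40  38  41  40  39  40  40  28
  18  19  20  19  16  19]
[160 159 156 155 135 110 105 115 177 235 245 246 246 245 244 244 244 244
 244 244 244 244 243 244 244 246 246 246 246 246 239 165  83  30  17  25
  38  45  46  42  45  41  43  43  40  38  42  40  40  41  41  37  39  29
  17  20  19  20  20  19]
```

The button is still up. In this camera "up" is the clockwise side, so the white rectangle is the bracket and the plate is under the fingers. The visible tips are still above the button, so I'll keep feeling downwards.

Call:
{"name": "apply_moves", "arguments": {
  "series": [
    [0,0,-0.003,0,0,0],
    [0,0,-0.006,0,0,0],
    [0,0,-0.006,0,0,0]
  ]
}}

```text
time: 7.4
eef_pos: [0.5501, 0.1917, 0.0829]
tcp_rot: [0.979, 0.205, -0.0, -0.0]
contact_force: [0.6, -0.2, -0.4]
opening: -0.004
finger_force: 0.0
```

Call:
{"name": "apply_moves", "arguments": {
  "series": [
    [0,0,-0.003,0,0,0],
    [0,0,-0.006,0,0,0],
    [0,0,-0.006,0,0,0]
  ]
}}

```text
time: 7.78
eef_pos: [0.5506, 0.1918, 0.0789]
tcp_rot: [0.979, 0.205, 0.0, -0.0]
contact_force: [-0.0, 0.3, 0.2]
opening: -0.007
finger_force: 0.3
```

```bash
cat >> h.py <<'E'
def proj(P,st,cam='wrist'):
    c=ctrl.get_calibration(cam)
    if cam!='wrist':
        q=R.from_quat(c['orientation']).as_matrix().T@(np.array(P)-c['xyz']); p=q*[1,-1,-1]; return np.round([c['cx']+c['fx']*p[0]/p[2],c['cy']+c['fy']*p[1]/p[2]],1)
    H=np.array(c['hand_eye']);Rt=R.from_quat(st['tcp_rot']).as_matrix()
    t=Rt.T@(np.array(P)-st['eef_pos']); q=H[:3,:3].T@(t-H[:3,3]); p=q*[1,-1,-1]; th=np.arccos(p[2]/np.linalg.norm(p)); f=c['fx']*th/np.hypot(*p[:2]); return np.round([c['cx']+f*p[0],c['cy']+f*p[1]],1)
E
python3 - <<'E'
from fit import *
st,im=snap('wrist','w5'); print(st['eef_pos'],st['contact_force'])
_,sd=snap('side','s5')
Rt=R.from_quat(st['tcp_rot']).as_matrix();B=np.array([.5507,.1918]); x=Rt[:2,0]; y=Rt[:2,1]
for z in(.086,.08,.075,.07,.065): print(z,'near',proj([*(B+.015*x),z],st),'L/R',proj([*(B-.015*y),z],st),proj([*(B+.015*y),z],st))
A=np.array([.5954,.0888]); r=(B-A)/.112; t=np.array([-r[1],r[0]])
for s in(.02,-.02): print('bracket far corner',proj([*(B+r*s-t*.020),.062],st))
g=im.max(2); print(g[195:262,319]); print(g[195:262,306])
for z in(.06,.08,.1,.12): print('side tool line',z,proj([*st['eef_pos'][:2],z],st,'side'))
print('side plate top',proj([*(B+t*.017+r*.02),.108],st,'side'),proj([*(B+t*.017-r*.02),.108],st,'side'))
a=cv2.resize(im[180:320,240:400,::-1],(500,438),interpolation=2); b=cv2.resize(sd[125:185,288:328,::-1],(292,438),interpolation=2)
cv2.imwrite('pics/g.png',np.hstack([a,b]))
E
```

```text
[0.55061146 0.19184681 0.07889544] [-0.00831026  0.26372723  0.23225461]
0.086 near [319.2 233.8] L/R [291.2 258.8] [347.2 258.8]
0.08 near [319.2 228.9] L/R [292.  253.4] [346.3 253.4]
0.075 near [319.2 225.1] L/R [292.7 249.1] [345.6 249.1]
0.07 near [319.2 221.5] L/R [293.4 245. ] [344.9 245. ]
0.065 near [319.2 218. ] L/R [294.  241.1] [344.3 241.1]
bracket far corner [284.8 207.8]
bracket far corner [353.7 208.1]
[154 159 160 160 159 157 158 159 160 158 158 153 135  92  83  94 102 103
 116 202 238 245 246 247 245 243 243 243 244 243 244 233 167  48  28  32
  22  11  10   8  11  25  43  42  39  40  39  42  30  20  16  14  14  17
  15  13  13  16  15  12  17  16  15   9  17  16  13]
[151 150 154 156 155 157 153 156 156 156 155 154 154 151 152 130 106 103
 116 198 237 245 246 246 245 243 244 243 243 243 244 243 243 243 243 245
 248 244 206 117  29   7  12  18  39  48  42  42  49  72  81  85  81  80
  81  81  81  82  81  82  81  82  83  83  84  84  83]
side tool line 0.06 [306.7 160.3]
side tool line 0.08 [306.7 155.5]
side tool line 0.1 [306.7 150.7]
side tool line 0.12 [306.7 145.8]
side plate top [298.9 146.9] [305.2 154. ]
```

View pics/g.png

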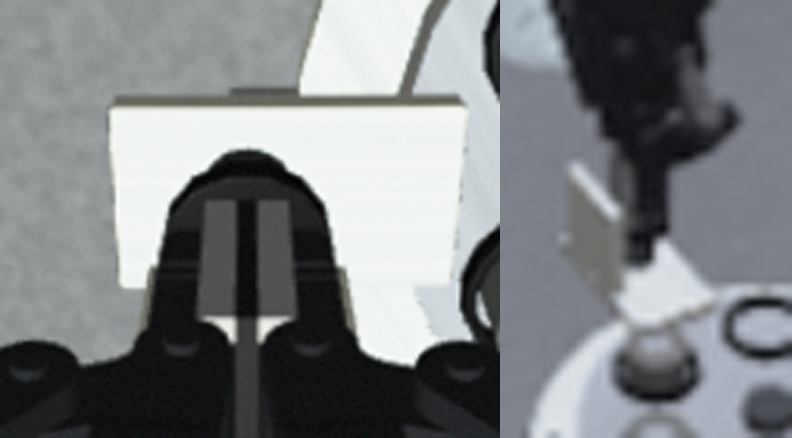

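The button is still up: its near edge is at row 236, against 234 predicted for the raised height. The visible tips sit roughly 5 mm above it, so I'll go on down.

Call:
{"name": "apply_moves", "arguments": {
  "series": [
    [0,0,-0.003,0,0,0],
    [0,0,-0.006,0,0,0],
    [0,0,-0.006,0,0,0]
  ]
}}

```text
time: 8.25
eef_pos: [0.5508, 0.192, 0.0741]
tcp_rot: [0.979, 0.205, 0.0, -0.0]
contact_force: [-1.0, -0.0, 5.2]
opening: 0.001
finger_force: 2.7
```

Contact: 5.2 N, so the button is about 4 mm down. I press the remaining 7–8 mm.

Call:
{"name": "apply_moves", "arguments": {
  "series": [
    [0,0,-0.003,0,0,0],
    [0,0,-0.006,0,0,0],
    [0,0,-0.008,0,0,0],
    [0,0,-0.01,0,0,0],
    [0,0,-0.01,0,0,0]
  ]
}}

```text
time: 8.88
eef_pos: [0.5519, 0.1924, 0.0677]
tcp_rot: [0.979, 0.205, 0.002, -0.0]
contact_force: [-2.0, 1.4, 10.2]
opening: -0.001
finger_force: 4.6
```

10 N vertical: on the stop. I'll compute the arc.

Run:
```python
import numpy as np
w=np.array([-.0450,.1030])
def s(a,w=w):
    a=np.deg2rad(a); c,n=np.cos(a),np.sin(a); return np.round((np.array([[c,-n],[n,c]])@w-w)/.8,4)
for f in(1,3,6,9,12,16,20,24,28,32,36,40): print(f,s(f),round(f/45,3))
a=np.deg2rad(40);c,n=np.cos(a),np.sin(a);w2=np.array([[c,-n],[n,c]])@w
print('from 40')
for f in list(range(2,27,2))+[23,25]: print(f,s(f,w2),round(f/45,3))
```

```text
1 [-0.0022 -0.001 ] 0.022
3 [-0.0067 -0.0031] 0.067
6 [-0.0131 -0.0066] 0.133
9 [-0.0194 -0.0104] 0.2
12 [-0.0255 -0.0145] 0.267
16 [-0.0333 -0.0205] 0.356
20 [-0.0406 -0.027 ] 0.444
24 [-0.0475 -0.034 ] 0.533
28 [-0.0539 -0.0415] 0.622
32 [-0.0597 -0.0494] 0.711
36 [-0.0649 -0.0577] 0.8
40 [-0.0696 -0.0663] 0.889
from 40
2 [-0.0021 -0.0044] 0.044
4 [-0.0041 -0.0089] 0.089
6 [-0.0058 -0.0135] 0.133
8 [-0.0075 -0.0181] 0.178
10 [-0.0089 -0.0228] 0.222
12 [-0.0102 -0.0275] 0.267
14 [-0.0114 -0.0323] 0.311
16 [-0.0123 -0.0371] 0.356
18 [-0.0131 -0.0419] 0.4
20 [-0.0138 -0.0468] 0.444
22 [-0.0142 -0.0517] 0.489
24 [-0.0145 -0.0566] 0.533
26 [-0.0146 -0.0615] 0.578
23 [-0.0144 -0.0541] 0.511
25 [-0.0146 -0.059 ] 0.556
```

Call:
{"name": "apply_moves", "arguments": {
  "series": [
    [-0.0022,-0.001,-0.0015,0,0,0.022],
    [-0.0067,-0.0031,-0.0015,0,0,0.067],
    [-0.0131,-0.0066,-0.0015,0,0,0.133],
    [-0.0194,-0.0104,-0.0015,0,0,0.2],
    [-0.0255,-0.0145,-0.0015,0,0,0.267],
    [-0.0255,-0.0145,-0.0015,0,0,0.267]
  ]
}}

```text
time: 9.62
eef_pos: [0.5317, 0.1815, 0.0676]
tcp_rot: [0.952, 0.307, 0.002, -0.001]
contact_force: [-2.4, 3.0, 14.8]
opening: 0.001
finger_force: 6.8
```

Run:
```python
from fit import *
st,im=snap('wrist','w6'); _,sd=snap('side','s6'); print(st['time'],st['eef_pos'],st['contact_force'])
a=cv2.resize(im[100:350,220:500,::-1],(500,446),interpolation=2); b=cv2.resize(sd[125:205,280:335,::-1],(300,446),interpolation=2)
cv2.imwrite('pics/i.png',np.hstack([a,b]))
```

```text
9.625 [0.53169957 0.18146048 0.0675769 ] [-2.40543801  3.03812538 14.76008993]
```

View pics/i.png

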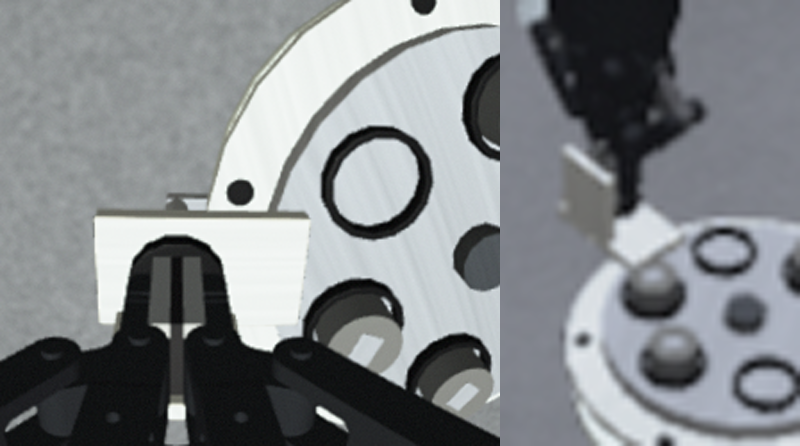

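The turntable is turning. The first hole has come out from behind the bracket, at (239,192) in the crop, and the button is held down. I'll continue to 40°.

Call:
{"name": "apply_moves", "arguments": {
  "series": [
    [-0.0078,-0.006,0,0,0,0.089],
    [-0.0151,-0.0125,0,0,0,0.178],
    [-0.022,-0.0195,0,0,0,0.267],
    [-0.0284,-0.027,0,0,0,0.356],
    [-0.0342,-0.0349,0,0,0,0.444],
    [-0.0394,-0.0432,0,0,0,0.533],
    [-0.0441,-0.0518,0,0,0,0.622],
    [-0.0441,-0.0518,0,0,0,0.622]
  ]
}}

```text
time: 10.72
eef_pos: [0.495, 0.1398, 0.0675]
tcp_rot: [0.849, 0.528, 0.0, -0.001]
contact_force: [-7.1, 3.9, 17.8]
opening: -0.001
finger_force: 9.4
```

```bash
cat > ang.py <<'E'
from fit import *
# turntable angle and plate/button from wrist silhouettes: bracket corners are hidden, so use pucks/nests
def ta(tag):
    st,im=snap('wrist',tag); A=np.array([.5954,.0888])
    print(st['time'],st['eef_pos'],st['contact_force'],'tool ang',np.rad2deg(np.arctan2(*(st['eef_pos'][:2]-A)[::-1])))
    for t,z in(('nest0',.06),('puck0',.072),('button_top',.075)):
        for b in ctrl.boxes_of(t,'wrist')[:5]:
            u,v=b['xy'][0]*640,b['xy'][1]*400; P=atz('wrist',u,v,z,st)[:2]-A; print(t,round(u),round(v),round(b['p'],2),'r',round(np.hypot(*P),4),'ang',round(np.rad2deg(np.arctan2(P[1],P[0])),1))
E
python3 -c "
from ang import *
ta('w7')
print('ref w1')
st=dict(np.load('st1.npz'));A=np.array([.5954,.0888])
for u,v in((425,124),(464.9,148),(376,193),(415,217)):
    P=atz('wrist',u,v,.072,st)[:2]-A; print(round(np.hypot(*P),4),round(np.rad2deg(np.arctan2(P[1],P[0])),1))
"
```

```text
10.725 [0.494993   0.13978795 0.06749786] [-7.08464233  3.86241441 17.84244256] tool ang 153.07796011281366
nest0 456 227 0.84 r 0.0317 ang 130.9
nest0 478 314 0.18 r 0.0604 ang -111.2
puck0 478 314 0.88 r 0.0491 ang -119.9
puck0 421 283 0.84 r 0.0545 ang 173.6
puck0 561 203 0.72 r 0.053 ang 9.9
puck0 515 161 0.57 r 0.0565 ang 66.8
button_top 319 242 0.72 r 0.1126 ang 147.7
ref w1
0.0545 25.1
0.0588 -34.3
0.0559 138.8
0.0521 -158.5
```

The pucks show the table at about 40°. I now lift the tips off the button (the pin slides under the plate) and push on by the plate alone.

Call:
{"name": "apply_moves", "arguments": {
  "series": [
    [0,0,0.012,0,0,0],
    [0,0,0.024,0,0,0],
    [-0.0021,-0.0044,0.024,0,0,0.044],
    [-0.0041,-0.0089,0.024,0,0,0.089],
    [-0.0058,-0.0135,0.024,0,0,0.133],
    [-0.0075,-0.0181,0.024,0,0,0.178],
    [-0.0089,-0.0228,0.024,0,0,0.222],
    [-0.0102,-0.0275,0.024,0,0,0.267],
    [-0.0114,-0.0323,0.024,0,0,0.311],
    [-0.0114,-0.0323,0.024,0,0,0.311]
  ]
}}

```text
time: 12.18
eef_pos: [0.4852, 0.1126, 0.0833]
tcp_rot: [0.779, 0.627, -0.001, -0.0]
contact_force: [-0.2, -0.6, 0.4]
opening: -0.0
finger_force: 0.0
```

```bash
python3 -c "
from ang import *
ta('w8')"
```

```text
12.175 [0.48521891 0.11257814 0.08325836] [-0.20661164 -0.56304996  0.39447912] tool ang 167.82179020928746
nest0 445 213 0.66 r 0.0337 ang 144.1
puck0 413 272 0.95 r 0.0563 ang -169.0
puck0 547 195 0.88 r 0.0524 ang 22.6
puck0 504 153 0.87 r 0.0564 ang 78.5
puck0 466 302 0.8 r 0.0517 ang -109.3
puck0 448 214 0.39 r 0.0386 ang 141.1
button_top 318 230 0.78 r 0.1128 ang 162.9
button_top 447 214 0.44 r 0.0413 ang 140.6
```

The table is at about 52°, with the tool leading by 2–3°. I continue slowly to 62°.

Call:
{"name": "apply_moves", "arguments": {
  "series": [
    [-0.0005,-0.0024,0,0,0,0.022],
    [-0.0009,-0.0048,0,0,0,0.045],
    [-0.0013,-0.0072,0,0,0,0.067],
    [-0.0017,-0.0096,0,0,0,0.089],
    [-0.0021,-0.012,0,0,0,0.111],
    [-0.0024,-0.0145,0,0,0,0.133],
    [-0.0026,-0.0169,0,0,0,0.155],
    [-0.0028,-0.0194,0,0,0,0.178],
    [-0.0028,-0.0194,0,0,0,0.178]
  ]
}}

```text
time: 13.5
eef_pos: [0.4835, 0.097, 0.0839]
tcp_rot: [0.733, 0.68, -0.0, 0.0]
contact_force: [0.0, -0.9, -0.4]
opening: 0.005
finger_force: 0.0
```

```bash
python3 -c "
from ang import *
ta('w9')"
```

```text
13.5 [0.48353408 0.09696346 0.08390349] [ 0.02325973 -0.88883671 -0.42313161] tool ang 175.82621506036125
nest0 446 213 0.6 r 0.0318 ang 152.2
puck0 411 269 0.74 r 0.0562 ang -162.6
puck0 502 152 0.68 r 0.0563 ang 86.4
puck0 465 301 0.56 r 0.052 ang -101.0
puck0 547 193 0.56 r 0.0542 ang 30.3
button_top 318 234 0.64 r 0.1117 ang 172.1
```

The table is near 59–60° with no lock force yet. I'll creep on by half-degrees.

Call:
{"name": "apply_moves", "arguments": {
  "series": [
    [0,-0.0006,0,0,0,0.006],
    [-0.0001,-0.0012,0,0,0,0.011],
    [-0.0001,-0.0018,0,0,0,0.017],
    [-0.0001,-0.0024,0,0,0,0.022],
    [-0.0001,-0.0024,0,0,0,0.022]
  ]
}}

```text
time: 14.32
eef_pos: [0.4833, 0.0955, 0.0837]
tcp_rot: [0.727, 0.686, 0.0, -0.0]
contact_force: [0.7, 0.6, 0.1]
opening: -0.002
finger_force: 0.4
```

```bash
python3 -c "
from ang import *
ta('w10')"
```

```text
14.325 [0.48328692 0.09553698 0.08371797] [0.74796734 0.62169914 0.11432153] tool ang 176.56118019071496
nest0 447 213 0.88 r 0.0318 ang 151.7
nest0 546 196 0.29 r 0.0605 ang 21.0
puck0 463 303 0.93 r 0.0526 ang -101.3
puck0 550 198 0.88 r 0.0556 ang 27.0
puck0 413 269 0.76 r 0.0553 ang -161.8
puck0 505 153 0.72 r 0.0566 ang 85.8
button_top 448 213 0.74 r 0.0405 ang 147.5
button_top 317 233 0.72 r 0.1125 ang 172.7
```

```bash
cat > chk.py <<'E'
from fit import *
import sys
A=np.array([.5954,.0888])
def edges(im):
    g=im.max(2).astype(int); out=[]
    for c in(312,319,326):
        col=g[180:260,c]
        w=np.where(col>225)[0]            # white bracket top
        out.append((180+w[0],180+w[-1]))
    return np.array(out)
def chk(name,st):
    im=cv2.imread(f'pics/{name}.png'); e=edges(im); u0,u1=np.median(e,0)
    Rt=R.from_quat(st['tcp_rot']).as_matrix(); P=atz('wrist',319,u0,.062,st)[:2]
    d=P-A; rr=np.hypot(*d); a=np.rad2deg(np.arctan2(d[1],d[0])); a_btn=a+np.rad2deg(np.arcsin(.0205/.112))
    print(name,e.tolist(),'bracket edge ang',round(a,2))
    for z in(.086,.083,.078,.075):
        d=atz('wrist',319,u1,z,st)[:2]-A; print('  z',z,'button near edge ang minus bracket edge',round(np.rad2deg(np.arctan2(d[1],d[0]))-a,2))
E
python3 - <<'E'
from chk import *
q=lambda p,yaw:dict(eef_pos=np.array(p),tcp_rot=np.array([np.cos(np.deg2rad(yaw/2)),np.sin(np.deg2rad(yaw/2)),0,0]))
y=lambda a,b:np.rad2deg(2*np.arctan2(b,a))
chk('w5',q([.55061,.19185,.0789],y(.979,.205)))
chk('w7',q([.495,.1398,.0675],y(.849,.528)))
chk('w8',q([.48522,.11258,.08326],y(.779,.627)))
chk('w9',q([.48353,.09696,.0839],y(.733,.680)))
chk('w10',q([.48329,.09554,.08372],y(.727,.686)))
E
```

```text
w5 [[215, 227], [215, 226], [215, 228]] bracket edge ang 105.63
  z 0.086 button near edge ang minus bracket edge -1.61
  z 0.083 button near edge ang minus bracket edge -0.92
  z 0.078 button near edge ang minus bracket edge 0.22
  z 0.075 button near edge ang minus bracket edge 0.91
w7 [[223, 230], [223, 230], [223, 231]] bracket edge ang 145.28
  z 0.086 button near edge ang minus bracket edge -3.45
  z 0.083 button near edge ang minus bracket edge -2.76
  z 0.078 button near edge ang minus bracket edge -1.6
  z 0.075 button near edge ang minus bracket edge -0.9
w8 [[201, 211], [201, 210], [202, 211]] bracket edge ang 156.42
  z 0.086 button near edge ang minus bracket edge -1.52
  z 0.083 button near edge ang minus bracket edge -0.95
  z 0.078 button near edge ang minus bracket edge 0.02
  z 0.075 button near edge ang minus bracket edge 0.6
w9 [[202, 214], [202, 213], [202, 216]] bracket edge ang 164.79
  z 0.086 button near edge ang minus bracket edge -1.01
  z 0.083 button near edge ang minus bracket edge -0.41
  z 0.078 button near edge ang minus bracket edge 0.6
  z 0.075 button near edge ang minus bracket edge 1.2
w10 [[200, 213], [201, 212], [201, 214]] bracket edge ang 165.2
  z 0.086 button near edge ang minus bracket edge -0.97
  z 0.083 button near edge ang minus bracket edge -0.38
  z 0.078 button near edge ang minus bracket edge 0.61
  z 0.075 button near edge ang minus bracket edge 1.21
```

Measured on the bracket edge, the table has turned about 59.5°. The button looks nearly or fully up. I'll push a little further and watch for the lock force.

Call:
{"name": "apply_moves", "arguments": {
  "series": [
    [0,-0.0006,0,0,0,0.006],
    [-0.0001,-0.0012,0,0,0,0.011],
    [-0.0001,-0.0018,0,0,0,0.017],
    [-0.0001,-0.0018,0,0,0,0.017]
  ]
}}

```text
time: 15.02
eef_pos: [0.4832, 0.0939, 0.0837]
tcp_rot: [0.722, 0.691, -0.0, 0.0]
contact_force: [-0.3, 1.1, -0.1]
opening: -0.001
finger_force: 0.3
```

```bash
python3 -c "
from chk import *
st,_=snap('wrist','w11'); print(st['time'],st['eef_pos'],st['contact_force'],st['wrist_torque']); chk('w11',st)"
```

```text
15.025 [0.4831861  0.09392473 0.0836931 ] [-0.33719585  1.10946717 -0.13015973] [ 0.09463891 -0.0264542  -0.00824723]
w11 [[200, 213], [201, 212], [201, 214]] bracket edge ang 166.03
  z 0.086 button near edge ang minus bracket edge -0.98
  z 0.083 button near edge ang minus bracket edge -0.39
  z 0.078 button near edge ang minus bracket edge 0.61
  z 0.075 button near edge ang minus bracket edge 1.21
```

Call:
{"name": "apply_moves", "arguments": {
  "series": [
    [0,-0.0006,0,0,0,0.006],
    [0,-0.0012,0,0,0,0.011],
    [0,-0.0012,0,0,0,0.011]
  ]
}}

```text
time: 15.45
eef_pos: [0.4831, 0.0934, 0.0837]
tcp_rot: [0.72, 0.694, 0.0, -0.0]
contact_force: [0.2, 2.4, -0.3]
opening: 0.005
finger_force: 1.3
```

```bash
python3 -c "
from chk import *
st,_=snap('wrist','w12'); print(st['time'],st['eef_pos'],st['contact_force'],st['wrist_torque']); chk('w12',st)"
```

```text
15.45 [0.48312429 0.09336743 0.08370171] [ 0.20674159  2.39102021 -0.34751477] [ 0.44115478  0.0925867  -0.07974723]
w12 [[200, 213], [200, 212], [201, 214]] bracket edge ang 166.02
  z 0.086 button near edge ang minus bracket edge -0.66
  z 0.083 button near edge ang minus bracket edge -0.07
  z 0.078 button near edge ang minus bracket edge 0.92
  z 0.075 button near edge ang minus bracket edge 1.52
```

The force is rising and the bracket has stopped at +60.4°. One more small push will confirm the lock.

Call:
{"name": "apply_moves", "arguments": {
  "series": [
    [0,-0.0006,0,0,0,0.004],
    [0,-0.0012,0,0,0,0.008],
    [0,-0.0012,0,0,0,0.008]
  ]
}}

```text
time: 15.88
eef_pos: [0.4831, 0.093, 0.0838]
tcp_rot: [0.718, 0.696, 0.001, -0.001]
contact_force: [-0.6, 5.6, 0.1]
opening: 0.004
finger_force: 2.9
```

Locked: 5.6 N with no further motion. I back off the plate, lift clear and verify.

Call:
{"name": "apply_moves", "arguments": {
  "series": [
    [0,0.004,0,0,0,0],
    [0,0.006,0.002,0,0,0],
    [0,0.006,0.02,0,0,0],
    [0,0.006,0.06,0,0,0],
    [0,0.006,0.12,0,0,0],
    [0,0.006,0.195,0,0,0],
    [0,0.006,0.195,0,0,0],
    [0,0.006,0.195,0,0,0]
  ]
}}

```text
time: 16.88
eef_pos: [0.4832, 0.0967, 0.2404]
tcp_rot: [0.717, 0.697, 0.0, 0.001]
contact_force: [0.1, -0.1, -0.9]
opening: 0.001
finger_force: 0.0
```

Run:
```python
from fit import *
st,im=snap('wrist','w13'); print(st['time'],st['eef_pos'],st['contact_force'])
A=np.array([.5954,.0888]); g=im.max(2)
for b in ctrl.boxes_of('button_top','wrist')[:2]:
    u,v=b['xy'][0]*640,b['xy'][1]*400; print('net',u,v,b['p'])
t=np.deg2rad(173.8); Pb=A+.112*np.array([np.cos(t),np.sin(t)]); p0=proj([*Pb,.086],st); print('pred up',p0,'pred .078',proj([*Pb,.078],st))
u,v=blob(g,*p0,17,90); m=(g[int(v)-25:int(v)+25,int(u)-25:int(u)+25]<90).sum(); print('blob',u,v,'area',m)
for z in(.086,.078):
    d=atz('wrist',u,v,z,st)[:2]-A; e=[proj([*(Pb+.015*np.array([np.cos(k),np.sin(k)])),z],st) for k in np.arange(0,6.28,.1)]
    print(z,'r',np.hypot(*d),'ang',np.rad2deg(np.arctan2(d[1],d[0])),'area pred',cv2.contourArea(np.float32(e)))
# the same for the raised button at the start
s1=dict(np.load('st1.npz')); g1=cv2.imread('pics/w1.png').max(2); print('w1 area',(g1[149:199,296:346]<90).sum(),[cv2.contourArea(np.float32([proj([.5507+.015*np.cos(k),.1917+.015*np.sin(k),z],s1) for k in np.arange(0,6.28,.1)])) for z in(.086,.078)])
for t,z in(('puck0',.072),):
    for b in ctrl.boxes_of(t,'wrist')[:5]:
        P=atz('wrist',b['xy'][0]*640,b['xy'][1]*400,z,st)[:2]-A; print(t,round(b['p'],2),'r',round(np.hypot(*P),4),'ang',round(np.rad2deg(np.arctan2(P[1],P[0])),1))
```

```text
16.875 [0.48322998 0.09670948 0.24043001] [ 0.1082948  -0.14609631 -0.88407388]
net 319.104 175.2 0.82
pred up [318.1 173.8] pred .078 [318.1 171.9]
blob 318.04802112651583 174.3993536954029 area 615
0.086 r 0.11199150721238381 ang 174.09982271523324 area pred 658.0200787354261
0.078 r 0.11184982841270417 ang 175.17573118037325 area pred 628.1149507141672
w1 area 624 [659.8901856997982, 629.499828338623]
puck0 0.95 r 0.055 ang 30.9
puck0 0.9 r 0.0544 ang -94.8
puck0 0.85 r 0.0575 ang -158.8
puck0 0.56 r 0.0551 ang 83.2
puck0 0.27 r 0.0249 ang 164.7
```

Clear of everything at 16.9 s. The button is at 174.1°, a turn of +60.5° with the raised height fitting, and the table held against the push. Handing in.

```bash
python3 -c "
from plant import ctrl
print(ctrl.sign_off())"
```

```text
the job is handed in; nothing more can be done
None
```

The turntable went round one index hole anticlockwise: I measured about 60.5°, it resisted a further 5.6 N push, the button looks fully up, the gripper is clear, and the job was handed in at about 17 s.

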